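# Pop open the blue sample port and confirm it

## Task

Open the sample port with the blue hatch: press its ribbed pad down once with a fingertip so that the latch lets go and the hatch pops up, take the hand away and watch that it stays wide open untouched for about two seconds. Only then confirm it by pressing the green button on the same unit fully down, and let go. Do not push the hatch shut again, do not touch the orange-hatched unit, and neither lift nor shift the loose things round about.

Things in the scene. Friction and masses are not known exactly. Their poses are not given: they have to be found in the camera images.
- blue_port: the sample port unit with the blue hatch (the one to open): a white box 170 x 108 mm, deck 58 mm above the bench, fixed to the bench. Origin: centre of its underside; +x runs from its front (button end) to its rear (hinge end), +z up
- blue_pad (a point): the middle of the ribbed raised press pad (22 x 50 mm) near the front edge of the blue hatch; on its upper face, 66 mm from the hinge, 65.5 mm above the bench when shut. It moves with the hatch. Shut, it lies 21 mm in front of the unit's origin (x = -21, y = 0 mm in the unit's frame)
- blue_hatch (a joint): angle (rad) of the blue hatch, an 84 x 70 x 5 mm plate hinged at its rear edge, 60 mm above the bench. 0 = shut, latched; negative = pressed in (stop -0.085); positive = open. Push-push latch: press to -0.065 (4.3 mm at the pad, about 3 N), let go: it follows the finger up and springs to its stop at 1.2 in about a second, its edge then 79 mm above the hinge
- blue_cam (a joint): sideways place of the cam pin inside the blue hatch's push-push latch (m): 0 = latched, about +0.006 while it lets go; it is below -0.004 with the hatch down (under 0.03 rad) only when an opened hatch is being pushed shut again
- blue_button_top (a point): the middle of the top of the green confirm button (22 mm across) on the front deck of the blue unit, 65 mm in front of the unit's origin (x = -65, y = 0 mm) and 44 mm in front of the shut pad, 72 mm above the bench; round black housing 38 mm across, 62 mm above the bench
- blue_button (a joint): travel of that green button (m): 0 = up, 0.006 = fully pressed (4 N); springs back
- orange_port: the sample port unit with the orange hatch (leave it alone): a white box 170 x 108 mm, deck 58 mm above the bench, fixed to the bench. Origin: centre of its underside; +x runs from its front (button end) to its rear (hinge end), +z up
- orange_pad (a point): the middle of the ribbed raised press pad (22 x 50 mm) near the front edge of the orange hatch; on its upper face, 66 mm from the hinge, 65.5 mm above the bench when shut. It moves with the hatch. Shut, it lies 21 mm in front of the unit's origin (x = -21, y = 0 mm in the unit's frame)
- orange_hatch (a joint): angle (rad) of the orange hatch, an 84 x 70 x 5 mm plate hinged at its rear edge, 60 mm above the bench. 0 = shut, latched; negative = pressed in (stop -0.085); positive = open. Push-push latch: press to -0.065 (4.3 mm at the pad, about 3 N), let go: it follows the finger up and springs to its stop at 1.2 in about a second, its edge then 79 mm above the hinge
- orange_cam (a joint): sideways place of the cam pin inside the orange hatch's push-push latch (m): 0 = latched, about +0.006 while it lets go; it is below -0.004 with the hatch down (under 0.03 rad) only when an opened hatch is being pushed shut again
- orange_button_top (a point): the middle of the top of the green confirm button (22 mm across) on the front deck of the orange unit, 65 mm in front of the unit's origin (x = -65, y = 0 mm) and 44 mm in front of the shut pad, 72 mm above the bench; round black housing 38 mm across, 62 mm above the bench
- orange_button (a joint): travel of that green button (m): 0 = up, 0.006 = fully pressed (4 N); springs back
- carton: bystander, loose, to be left where it is: pale green carton 60 x 85 x 30 mm; origin at the centre of its underside
- indicator: bystander, loose, to be left where it is: small white bottle with red cap, 39 mm across, 70 mm high; origin at the centre of its underside
- dish: bystander, loose, to be left where it is: glass dish 70 mm across, 14 mm high; origin at the centre of its underside
- timer: bystander, loose, to be left where it is: white bench timer 62 x 62 x 20 mm; origin at the centre of its underside
- marker: bystander, loose, to be left where it is: white and blue marker, 132 mm long, 14 mm thick; origin at the centre of its underside
- eraser: bystander, loose, to be left where it is: blue and white eraser 20 x 42 x 12 mm; origin at the centre of its underside
- notes: bystander, loose, to be left where it is: block of green notes 70 x 70 x 10 mm; origin at the centre of its underside

How it is judged:
By the outcome, as a careful person would: the job done as asked, in the order asked, and still so for the second after the job is handed in, with the robot touching nothing.
It also fails if it takes over 42 s, if anything falls off the work surface, if the arm or the gripper's body presses on something with over 40 N, if the wrist force passes 120 N, or if a joint passes its speed limit or range.

## Robot

A 7-joint arm with a two-finger parallel gripper is mounted at the origin on a cart in front of the work surface, level with it; the furniture and walls round the work are solid. World frame = base frame: x ahead of the robot, y to its left, z up, the work surface at z = 0. Lengths are in m, angles in rad, forces in N, time in s.
With the tool pointing down it reaches from about 0.4 to 0.85 m from the base axis. Payload 4.5 kg.
Tool frame: the origin (TCP) lies at the very end of the fingers, on their centre line; the grasp point (between the pads) lies 19 mm behind it (r.hold_point_z is the distance from the TCP to the grasp point, in m); y points along the fingers, x is the direction in which the jaws open and shut, and the axes are right-handed (so a half turn about y gives the same grasp; the last joint's range is limited). The gripper opens to 85 mm and grips with 20 to 120 N. Pads are 22 mm wide; open, the fingers measure 114 mm over their backs; the gripper's body (76 mm by 85 mm) begins 54 mm behind the grasp point. The pads swing forward as they close: fully open they stand 13 mm farther back than shut.
Start: joints at [1.171, 0.689, -0.195, 1.565, 0.157, 0.902, -0.215], TCP at [0.263, -0.567, 0.231] pointing down, gripper open.
Joint ranges: [-3.01, 3.01], [-0.46, 2.08], [-1.47, 1.51], [0.13, 2.56], [-1, 4.14], [0.04, 2.09], [-2.66, 2.66]. Speed limits (rad/s): [2.57, 2.57, 3.14, 3.14, 3.14, 3.14, 3.14].

## Interface

Orientations are given as a rotation vector (axis times angle).
In Python, from cell import r gives the robot as it stands.
- The arm moves only by the shell command python3 -m crank 'ROWS' [FORCE]. ROWS is JSON, a list of rows, each a list of 3 entries, a list of its own where there are three numbers: the shift along the tool's x, y, z in m, then the turn about the tool's y in degrees, then the opening, from -1 (shut) to 1 (fully open), so that 0 is half open. In form: [[[dx, dy, dz], roll, gripper], ...]. A call has exactly 10 rows; each row is the pose to reach, as a shift and turn from the pose commanded when the call began, along the tool's axes at that moment; what a row does not reach only later rows make up. A row lasts 1/10 s, in which the tool goes at most 50 mm and 8.59 degrees, less where a joint would pass 70% of its speed; a pose out of reach is approached as far as the arm can. A call with a gripper value outside its range is refused whole. The fingers move at their own pace and stop on an object; FORCE is the grip in N (left out, the last holds). Time passes only in rows, so rows that repeat a pose let the fingers close, or fill a call up. It gives the time, the measured TCP pose, the force and the opening at its end, in the units of the state.
- r.get_state(): the state, without advancing time (a new reading comes with each control period).
- r.get_image(name): name is "side" or "top" or "wrist"; returns a dict with "frame" (400x640x3 uint8, red, green, blue), "camera_matrix" (3x3 intrinsics, pixels), "origin" and "orientation" of the camera in the world; the wrist camera has in their place "tool_from_camera" (4x4, takes a point from camera to tool coordinates, whose origin is the TCP and whose axes are the tool frame's). Camera axes: x right, y down, z forward; pixel columns grow to the right and rows downward; lengths in m; the calibration is good to about 2 mm. A picture is of the moment at which its call begins: read the wrist's pose just before it. There is no depth.
- r.close_job(): hands the job in, once; it reports no verdict.
The state is a dict: "t": time; "joint_pos": joint angles; "dq": joint speeds; "tau": joint torques, N m; "ee_pos": TCP position; "ee_rot": TCP orientation; "contact_force": force on the tool from outside, world axes, zero at the start; "wrist_torque": the same for the moment, N m; "finger_gap": opening from 0.0 (shut) to 1.0 (fully open).
Only numpy, scipy, OpenCV 4.12 (cv2) and the standard library are available. Lean on these libraries where they do the work, as an engineer would, in place of code of your own. Each camera call takes 0.05 s, during which the arm holds its last target. There are 200 camera calls.

## Working session

There is one attempt and no reset: what is moved stays moved. The work goes in short steps, Python scripts to look and compute and a shell command to move; the robot and the scene stay as the last step left them, time stands still between calls to the robot, and variables do not carry over. Pictures are saved under pics/ and viewed, about 8 in all and at most 12, crops included, and the job is handed in when it is done.

```bash
mkdir -p pics; ls; python3 - <<'E'
from cell import r
import cv2,pickle,numpy as np
np.set_printoptions(precision=4,suppress=True)
s=r.get_state(); print({k:np.round(v,3).tolist() for k,v in s.items()})
for n in("top","side"):
    d=r.get_image(n); pickle.dump(d,open(n+".pkl","wb")); cv2.imwrite(f"pics/{n}0.png",d["frame"][:,:,::-1])
    print(n,d["camera_matrix"],d["origin"],d["orientation"])
E
```

```text
pics
{'t': 0.0, 'joint_pos': [1.171, 0.69, -0.195, 1.566, 0.157, 0.902, -0.215], 'dq': [-0.001, 0.0, -0.0, 0.001, 0.002, 0.0, -0.001], 'tau': [-0.001, -53.961, -1.266, -15.854, 0.009, 0.01, 0.0], 'ee_pos': [0.262, -0.567, 0.231], 'ee_rot': [-1.383, 0.885, -0.883], 'contact_force': [0.75, 0.398, -1.317], 'wrist_torque': [-0.018, -0.013, 0.021], 'finger_gap': 0.998}
top [[455.1182   0.     321.3631]
 [  0.     455.1182 205.3468]
 [  0.       0.       1.    ]] [0.37   0.165  1.0691] [-2.1523  2.1024 -0.1736]
side [[501.5154   0.     316.6095]
 [  0.     501.5154 191.8146]
 [  0.       0.       1.    ]] [0.1181 0.3394 0.8336] [-1.5641  2.2785 -0.6339]
```

View pics/top0.png

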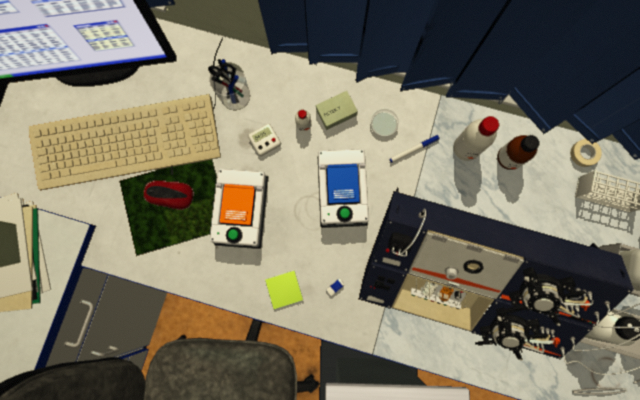

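View pics/side0.png

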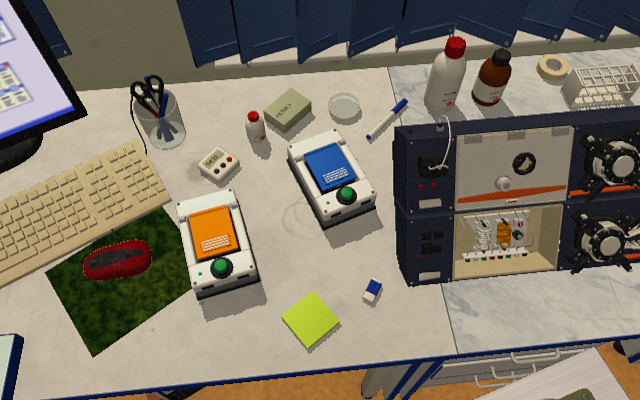

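The top view shows the blue port at about (343,190) with its button at (344,213), and the orange port at (238,208). The side view shows the blue hatch at about (330,167) with its button at (347,195). A dark apparatus stands to the right of both. Next I'll measure the port and the apparatus height.

```bash
cat > h.py <<'E'
import cv2,pickle,numpy as np
from scipy.spatial.transform import Rotation as R
np.set_printoptions(precision=4,suppress=True)
def rays(d,uv):
    uv=np.atleast_2d(np.float64(uv)); p=np.c_[uv,np.ones(len(uv))]@np.linalg.inv(d["camera_matrix"]).T
    return np.array(d["origin"]),p@R.from_rotvec(d["orientation"]).as_matrix().T
def onplane(d,uv,z):
    o,v=rays(d,uv); return o+v*((z-o[2])/v[:,2])[:,None]
def tri(d1,u1,d2,u2):
    (o1,v1),(o2,v2)=rays(d1,u1),rays(d2,u2); v1,v2=v1[0],v2[0]
    t=np.linalg.lstsq(np.c_[v1,-v2],o2-o1,rcond=None)[0]; a,b=o1+v1*t[0],o2+v2*t[1]
    return (a+b)/2,np.linalg.norm(a-b)
def blobs(f,lo,hi,amin=60):
    m=cv2.inRange(cv2.cvtColor(f,cv2.COLOR_RGB2HSV),lo,hi)
    n,l,s,c=cv2.connectedComponentsWithStats(m)
    return [(c[i],s[i],l==i) for i in range(1,n) if s[i][4]>=amin]
E
python3 - <<'E'
from h import *
D={n:pickle.load(open(n+".pkl","rb")) for n in("top","side")}
print(R.from_rotvec(D["top"]["orientation"]).as_matrix())
G={}
for n,d in D.items():
    for nm,lo,hi in(("blue",(100,120,90),(118,255,255)),("orange",(5,150,150),(18,255,255)),("green",(60,100,40),(85,255,255))):
        for c,s,m in blobs(d["frame"],lo,hi):
            if c[1]>140 and c[0]<375 and s[4]<3000:
                z=.072 if nm=="green" else .0625
                k=cv2.minAreaRect(cv2.findContours(m.astype('u1'),0,1)[0][0])
                print(n,nm,c,s[4],onplane(d,c,z)[0],"rect",onplane(d,cv2.boxPoints(k),z)[:,:2].round(3).tolist())
print("apparatus left-back top, left-front top",tri(D["top"],(397,192),D["side"],(396,127)),tri(D["top"],(362,298),D["side"],(402,285)))
print(onplane(D["top"],[(318,152),(365,152),(368,226),(321,226)],.058))
E
```

```text
[[ 0.024  -0.985   0.1709]
 [-0.9997 -0.0225  0.011 ]
 [-0.007  -0.1711 -0.9852]]
top blue [342.4782 181.4152] 985 [0.6007 0.1298 0.0625] rect [[0.638, 0.167], [0.643, 0.097], [0.556, 0.092], [0.551, 0.161]]
top blue [336.2    285.7077] 65 [0.3678 0.1397 0.0625] rect [[0.366, 0.152], [0.379, 0.139], [0.368, 0.128], [0.355, 0.141]]
top orange [236.6736 203.0063] 1106 [0.5456 0.3669 0.0625] rect [[0.502, 0.404], [0.591, 0.401], [0.586, 0.33], [0.497, 0.334]]
top orange [197.129  322.0955] 2744 [0.2834 0.4376 0.0625] rect [[0.33, 0.565], [0.37, 0.355], [0.252, 0.329], [0.214, 0.535]]
top orange [295.8945 345.7538] 1052 [0.2397 0.2233 0.0625] rect [[0.214, 0.312], [0.284, 0.295], [0.253, 0.163], [0.184, 0.181]]
top green [344.383 212.5  ] 94 [0.528  0.1248 0.072 ] rect [[0.528, 0.14], [0.544, 0.125], [0.528, 0.109], [0.512, 0.124]]
top green [ 35.3789 244.4348] 322 [0.4413 0.8033 0.072 ] rect [[0.52, 0.822], [0.52, 0.811], [0.345, 0.783], [0.345, 0.794]]
top green [232.5556 233.8889] 99 [0.4747 0.3702 0.072 ] rect [[0.485, 0.383], [0.486, 0.359], [0.464, 0.358], [0.463, 0.382]]
side blue
[... 332 characters left out ...]
, 0.331], [0.498, 0.336], [0.503, 0.405]]
side orange [125.5145 397.6243] 173 [0.3291 0.5541 0.0625] rect [[0.353, 0.603], [0.323, 0.524], [0.316, 0.526], [0.346, 0.603]]
side green [346.     193.1778] 135 [0.5265 0.1275 0.072 ] rect [[0.542, 0.132], [0.535, 0.113], [0.512, 0.122], [0.519, 0.142]]
side green [220.2357 265.4777] 157 [0.4735 0.372  0.072 ] rect [[0.488, 0.379], [0.481, 0.359], [0.459, 0.365], [0.466, 0.384]]
apparatus left-back top, left-front top (array([0.557 , 0.0271, 0.1768]), np.float64(0.0060283341111164465)) (array([0.3469, 0.0873, 0.0202]), np.float64(0.017786431669786846))
[[0.6698 0.1871 0.058 ]
 [0.6722 0.079  0.058 ]
 [0.5009 0.071  0.058 ]
 [0.4985 0.176  0.058 ]]
```

```bash
cat >> h.py <<'E'
def tool(s): return np.array(s["ee_pos"]),R.from_rotvec(s["ee_rot"]).as_matrix()
def shift(s,p):
    t,M=tool(s); return M.T@(np.array(p)-t)
E
python3 - <<'E'
from h import *
from cell import r
s=r.get_state(); t,M=tool(s); print(t); print(M)
print("to hover(.571,.129,.26)",shift(s,(.571,.129,.26)))
print(r.get_image("wrist")["tool_from_camera"])
E
```

```text
[ 0.2624 -0.5666  0.2305]
[[ 0.4203 -0.0008  0.9074]
 [-0.9074  0.0015  0.4203]
 [-0.0017 -1.     -0.0001]]
to hover(.571,.129,.26) [-0.5015 -0.0287  0.5724]
[[ 1.      0.0001 -0.0005 -0.001 ]
 [ 0.0005 -0.2645  0.9644 -0.1435]
 [-0.0001 -0.9644 -0.2645  0.0684]
 [ 0.      0.      0.      1.    ]]
```

Tool y points down and tool z points outward, so a roll of +21.5° lines z up with the unit. I'll lift first, then cross with the gripper shut.

```bash
python3 -m crank '[[[0,-0.04,0],0,-1],[[0,-0.08,0],0,-1],[[0,-0.12,0],0,-1],[[-0.03,-0.12,0.035],0,-1],[[-0.06,-0.12,0.07],0,-1],[[-0.09,-0.12,0.105],0,-1],[[-0.12,-0.12,0.14],0,-1],[[-0.15,-0.12,0.175],0,-1],[[-0.18,-0.12,0.21],0,-1],[[-0.21,-0.12,0.245],0,-1]]' 20
```

```text
t: 1.15
ee_pos: [0.397, -0.2718, 0.3512]
ee_rot: [-1.384, 0.884, -0.884]
contact_force: [0.6, -0.6, 0.3]
finger_gap: 0.005
```

```bash
python3 -m crank '[[[-0.032,0,0.036],2.4,-1],[[-0.064,0,0.073],4.8,-1],[[-0.097,0,0.109],7.2,-1],[[-0.129,0,0.145],9.6,-1],[[-0.161,0,0.182],12,-1],[[-0.193,0,0.218],14.4,-1],[[-0.226,0,0.254],16.8,-1],[[-0.258,0,0.291],19.2,-1],[[-0.29,0,0.327],21.5,-1],[[-0.29,0,0.327],21.5,-1]]'
python3 - <<'E'
from h import *
from cell import r
s=r.get_state(); t,M=tool(s); d=r.get_image("wrist"); cv2.imwrite("pics/w1.png",d["frame"][:,:,::-1])
T=d["tool_from_camera"]; C=M@T[:3,:3]; d["origin"]=t+M@T[:3,3]; d["orientation"]=R.from_matrix(C).as_rotvec()
print(t,M,s["contact_force"],np.round(s["joint_pos"],2))
for nm,lo,hi in(("blue",(100,120,90),(118,255,255)),("green",(60,100,40),(85,255,255))):
    for c,q,m in blobs(d["frame"],lo,hi,400):
        z=.072 if nm=="green" else .0625
        k=cv2.minAreaRect(max(cv2.findContours(m.astype('u1'),0,1)[0],key=cv2.contourArea))
        print(nm,c,q[4],onplane(d,c,z)[0],"rect",k[0],onplane(d,cv2.boxPoints(k),z)[:,:2].round(4).tolist())
E
```

```text
t: 2.15
ee_pos: [0.5719, 0.1364, 0.3505]
ee_rot: [-1.236, 1.161, -1.153]
contact_force: [-1.4, 0.2, -0.4]
finger_gap: -0.002
[0.5719 0.1364 0.3505] [[ 0.0693 -0.      0.9976]
 [-0.9976  0.0065  0.0693]
 [-0.0065 -1.      0.0004]] [-1.3574  0.1725 -0.4394] [-0.16  0.52 -0.25  1.51  0.13  1.12 -1.94]
blue [324.8204 151.7876] 2556 [0.6032 0.1312 0.0625] rect (324.5, 154.0) [[0.6404, 0.1686], [0.6451, 0.1007], [0.5571, 0.0921], [0.552, 0.1638]]
```

View pics/w1.png

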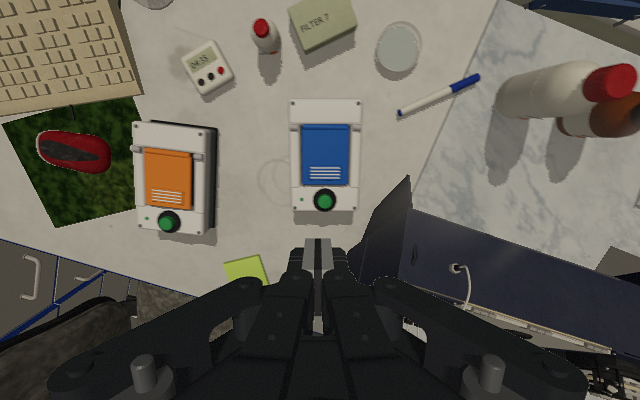

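The wrist view shows the blue hatch at (325,155), its ribs at (325,172) and its button at (325,200). The dark apparatus's corner is to the right at about (410,178). I'll measure the button and the apparatus's closest edge.

```bash
cat >> h.py <<'E'
def wrist(r):
    s=r.get_state(); t,M=tool(s); d=r.get_image("wrist"); T=np.array(d["tool_from_camera"])
    d["origin"]=t+M@T[:3,3]; d["orientation"]=R.from_matrix(M@T[:3,:3]).as_rotvec(); return s,d
E
python3 - <<'E'
from h import *
from cell import r
s,d=wrist(r)
D={n:pickle.load(open(n+".pkl","rb")) for n in("top","side")}
for c,q,m in blobs(d["frame"],(60,100,40),(85,255,255)):
    print("green",c,q[2:],onplane(d,c,.072)[0])
w=[]
for c,q,m in blobs(d["frame"][162:182,305:345],(0,0,150),(179,90,255),4): print("rib",c+[305,162],onplane(d,c+[305,162],.0655)[0])
print("corner",tri(D["top"],(397,192),d,(410,177)),tri(D["side"],(396,127),d,(410,177)))
print("left edge lower end top view",onplane(D["top"],[(397,192),(362,298)],.18))
E
python3 -c "
from h import *
a=cv2.imread('pics/top0.png')[130:320,280:460];b=cv2.imread('pics/side0.png')[90:300,280:480]
cv2.imwrite('pics/c.png',np.hstack([cv2.resize(a,(400,422)),cv2.resize(b,(400,422))]))"
```

```text
green [320.4754 199.9016] [ 16  15 183] [0.5307 0.1266 0.072 ]
green [161.9465 222.3636] [ 17  14 187] [0.4783 0.3702 0.072 ]
rib [320. 166.] [0.5812 0.1307 0.0655]
rib [320.5 170. ] [0.5752 0.1296 0.0655]
rib [320.5 173. ] [0.5707 0.1292 0.0655]
rib [320.5 176. ] [0.5662 0.1289 0.0655]
corner (array([0.5755, 0.0067, 0.09  ]), np.float64(0.009305057508498036)) (array([0.5841, 0.0151, 0.1385]), np.float64(0.0065094607664859605))
left edge lower end top view [[0.5546 0.0251 0.18  ]
 [0.3461 0.0929 0.18  ]]
```

View pics/c.png

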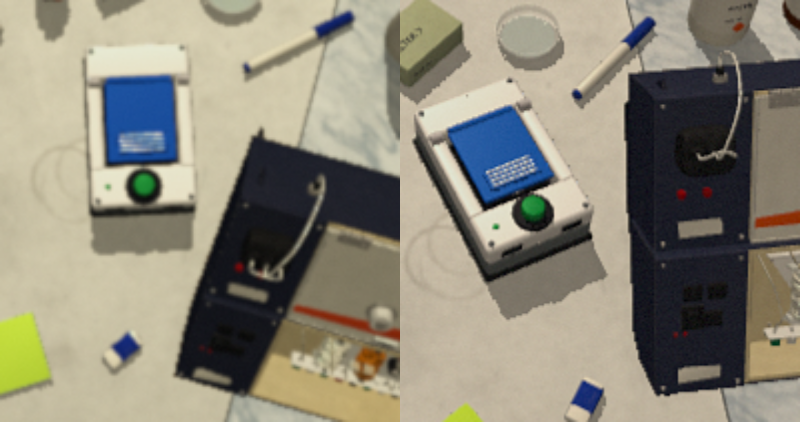

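The crop shows the apparatus as a tall dark box to the right of the port, with its shape still unclear to me. I'll check it at higher zoom in the wrist view before descending beside it.

```bash
python3 -c "
from h import *
a=cv2.imread('pics/w1.png')[150:350,320:600]
cv2.imwrite('pics/c2.png',cv2.resize(cv2.convertScaleAbs(a,alpha=2,beta=20),(784,560),interpolation=cv2.INTER_CUBIC))"
```

```text
(no output)
```

View pics/c2.png

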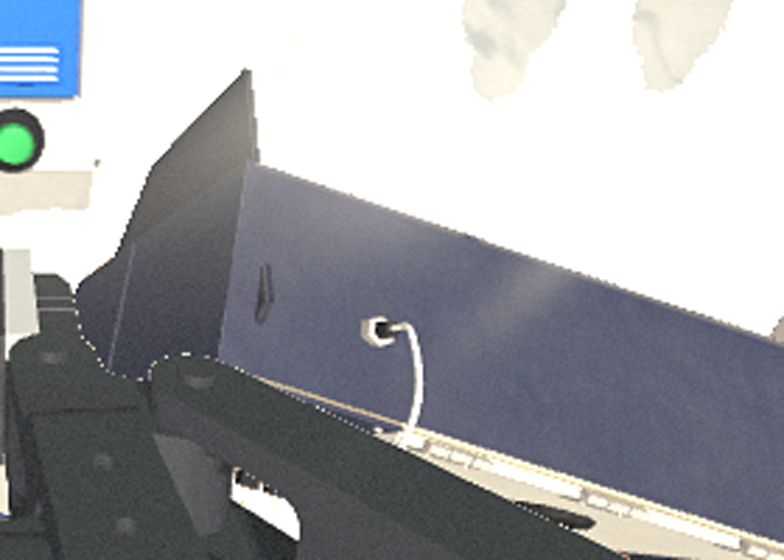

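```bash
python3 - <<'E'
from h import *
from cell import r
s,d=wrist(r)
D={n:pickle.load(open(n+".pkl","rb")) for n in("top","side")}
for nm,a,b,c in(("corner",(396,192),(396,127),(409.3,208.2)),("plug",(422.6,211),(440,126.5),(455,268.2))):
    print(nm,*tri(D["top"],a,D["side"],b),*tri(D["top"],a,d,c),*tri(D["side"],b,d,c))
for z in(.2,.25,.3): print(z,onplane(d,[(409.3,208.2),(399.3,276.8)],z)[:,:2].tolist())
E
```

```text
corner [0.556  0.0287 0.1788] 0.004406752572422279 [0.5548 0.026  0.1821] 0.003027226660828598 [0.5559 0.028  0.1816] 0.007001586089680338
plug [ 0.5121 -0.019   0.2108] 0.0009339526853091142 [ 0.5087 -0.0139  0.2315] 0.0006628976695668358 [ 0.505  -0.0155  0.2228] 0.005180984603700199
0.2 [[0.5600664036748886, 0.030802067785649534], [0.4783030112852853, 0.0302357156886114]]
0.25 [[0.5735184919989958, 0.048322518218395394], [0.5056619192014393, 0.04785249476194933]]
0.3 [[0.5869705803231031, 0.06584296865114125], [0.5330208271175932, 0.06546927383528726]]
```

The apparatus's nearest top corner is at about (0.555, 0.027, 0.18), so the gripper body keeps roughly 4 cm of clearance. The pad is at about (0.573, 0.1295). I'm descending to hover over it.

```bash
python3 -m crank '[[[0.009,0.03,-0.002],0,-1],[[0.009,0.065,-0.002],0,-1],[[0.009,0.1,-0.002],0,-1],[[0.009,0.135,-0.002],0,-1],[[0.009,0.17,-0.002],0,-1],[[0.009,0.205,-0.002],0,-1],[[0.009,0.235,-0.002],0,-1],[[0.009,0.26,-0.002],0,-1],[[0.009,0.265,-0.002],0,-1],[[0.009,0.265,-0.002],0,-1]]'
python3 - <<'E'
from h import *
from cell import r
s,d=wrist(r); cv2.imwrite("pics/w2.png",d["frame"][:,:,::-1]); print(*tool(s),s["contact_force"],np.round(s["joint_pos"],2))
t,M=tool(s); p=np.array(d["camera_matrix"])@R.from_rotvec(d["orientation"]).as_matrix().T@(t-d["origin"]); print("tip px",p/p[2])
E
```

```text
t: 3.3
ee_pos: [0.5698, 0.1161, 0.0862]
ee_rot: [-1.237, 1.168, -1.168]
contact_force: [-0.3, 0.2, 0.4]
finger_gap: 0.003
[0.5698 0.1161 0.0862] [[ 0.0566 -0.0011  0.9984]
 [-0.9984 -0.0013  0.0566]
 [ 0.0012 -1.     -0.0012]] [-0.2722  0.1795  0.4059] [-0.19  0.84 -0.16  1.81  0.25  0.51 -2.03]
tip px [320.1385 254.9399   1.    ]
```

View pics/w2.png

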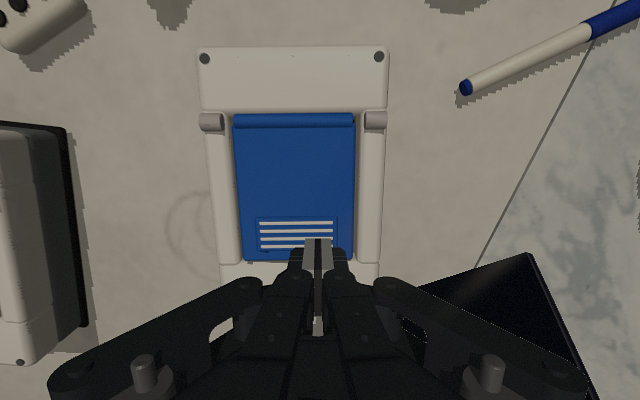

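The wrist view shows the blue pad's ribs centred at about (297,235), with the fingertips at (318,240), so the hand is some 13 mm too far right. I'll compute the correction.

```bash
python3 - <<'E'
from h import *
from cell import r
s,d=wrist(r)
p=onplane(d,[(297,234),(256,217),(338,217),(234,113),(354,113),(243,261)],.0655); print(tool(s)[0],p)
print("shift",shift(s,p[0]))
E
```

```text
[0.5706 0.1168 0.0871] [[0.5736 0.131  0.0655]
 [0.5831 0.1562 0.0655]
 [0.586  0.1067 0.0655]
 [0.6425 0.1683 0.0655]
 [0.6463 0.1024 0.0655]
 [0.5535 0.1644 0.0655]]
shift [-0.0141  0.0216  0.0038]
```

```bash
python3 -m crank '[[[-0.007,0,0.001],0,-1],[[-0.014,0,0.001],0,-1],[[-0.014,0,0.001],0,-1],[[-0.014,0.005,0.001],0,-1],[[-0.014,0.01,0.001],0,-1],[[-0.014,0.014,0.001],0,-1],[[-0.014,0.014,0.001],0,-1],[[-0.014,0.014,0.001],0,-1],[[-0.014,0.014,0.001],0,-1],[[-0.014,0.014,0.001],0,-1]]'
python3 - <<'E'
from h import *
from cell import r
for i in range(3):
    s,d=wrist(r); print(tool(s)[0],s["contact_force"])
cv2.imwrite("pics/w3.png",d["frame"][:,:,::-1])
E
```

```text
t: 4.4
ee_pos: [0.5704, 0.1319, 0.0724]
ee_rot: [-1.236, 1.166, -1.166]
contact_force: [0.2, 0.2, 0.4]
finger_gap: 0.001
[0.5704 0.1319 0.0724] [0.2328 0.2099 0.4172]
[0.5704 0.1319 0.0724] [-0.6627 -0.019  -0.0569]
[0.5704 0.1319 0.0724] [0.3015 0.2731 0.6099]
```

```bash
python3 -m crank '[[[0,0.003,0],0,-1],[[0,0.006,0],0,-1],[[0,0.008,0],0,-1],[[0,0.009,0],0,-1],[[0,0.01,0],0,-1],[[0,0.01,0],0,-1],[[0,0.01,0],0,-1],[[0,0.01,0],0,-1],[[0,0.01,0],0,-1],[[0,0.01,0],0,-1]]'; python3 - <<'E'
from cell import r
print(r.get_state()["ee_pos"],r.get_state()["contact_force"])
E
```

```text
t: 5.55
ee_pos: [0.5702, 0.1319, 0.0623]
ee_rot: [-1.237, 1.166, -1.166]
contact_force: [-1.1, -0.4, 2.8]
finger_gap: -0.001
[0.57017917 0.13193355 0.06229212] [-1.05846179 -0.36011341  2.82908056]
```

```bash
python3 -m crank '[[[0,0.001,0],0,-1],[[0,0.0015,0],0,-1],[[0,0.002,0],0,-1],[[0,0.0025,0],0,-1],[[0,0.0025,0],0,-1],[[0,0.0025,0],0,-1],[[0,0.0025,0],0,-1],[[0,0.0025,0],0,-1],[[0,0.0025,0],0,-1],[[0,0.0025,0],0,-1]]'; python3 - <<'E'
from cell import r
print(r.get_state()["ee_pos"],r.get_state()["contact_force"])
E
```

```text
t: 6.55
ee_pos: [0.5702, 0.1319, 0.0601]
ee_rot: [-1.236, 1.166, -1.166]
contact_force: [-3.1, 0.4, 5.7]
finger_gap: 0.0
[0.57017647 0.13191622 0.06006455] [-3.07175122  0.37374514  5.68341614]
```

The pad is 5.4 mm in and the force has risen to 5.7 N, so it's at or near the stop. Now I'll withdraw quickly upward.

```bash
python3 -m crank '[[[0,-0.03,0],0,-1],[[0,-0.08,0],0,-1],[[0,-0.13,-0.01],0,-1],[[0,-0.18,-0.03],0,-1],[[0,-0.22,-0.05],0,-1],[[0,-0.24,-0.06],0,-1],[[0,-0.24,-0.06],0,-1],[[0,-0.24,-0.06],0,-1],[[0,-0.24,-0.06],0,-1],[[0,-0.24,-0.06],0,-1]]'; python3 - <<'E'
from h import *
from cell import r
s,d=wrist(r); cv2.imwrite("pics/w4.png",d["frame"][:,:,::-1]); print(tool(s)[0],s["contact_force"])
e=r.get_image("side"); cv2.imwrite("pics/s4.png",e["frame"][:,:,::-1])
cv2.imwrite("pics/c4.png",np.hstack([cv2.resize(d["frame"],(400,250)),cv2.resize(e["frame"][70:270,200:520],(400,250))])[:,:,::-1])
E
```

```text
t: 7.55
ee_pos: [0.5102, 0.1281, 0.2982]
ee_rot: [-1.239, 1.168, -1.165]
contact_force: [-0.2, -0.0, -0.4]
finger_gap: 0.004
[0.5102 0.1281 0.2982] [-0.2476 -0.0301 -0.4078]
```

View pics/c4.png

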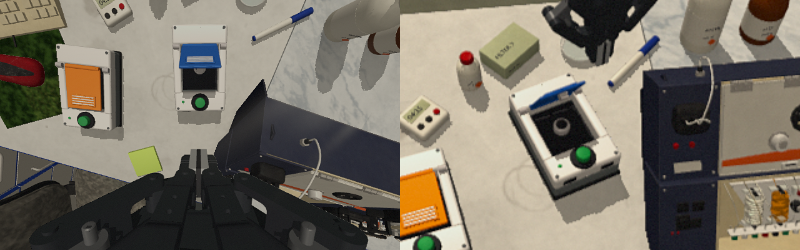

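Both views show the blue hatch up and the compartment open. I'll hold still for 3 s, then check again and measure the button.

```bash
Z='[[[0,0,0],0,-1],[[0,0,0],0,-1],[[0,0,0],0,-1],[[0,0,0],0,-1],[[0,0,0],0,-1],[[0,0,0],0,-1],[[0,0,0],0,-1],[[0,0,0],0,-1],[[0,0,0],0,-1],[[0,0,0],0,-1]]'; python3 -m crank '[[[0,0,0],0,-1],[[0,0,0],0,-1],[[0,0,0],0,-1],[[0,0,0],0,-1],[[0,0,0],0,-1],[[0,0,0],0,-1],[[0,0,0],0,-1],[[0,0,0],0,-1],[[0,0,0],0,-1],[[0,0,0],0,-1]]' >/dev/null
python3 -m crank '[[[0,0,0],0,-1],[[0,0,0],0,-1],[[0,0,0],0,-1],[[0,0,0],0,-1],[[0,0,0],0,-1],[[0,0,0],0,-1],[[0,0,0],0,-1],[[0,0,0],0,-1],[[0,0,0],0,-1],[[0,0,0],0,-1]]' >/dev/null
python3 -m crank '[[[0,0,0],0,-1],[[0,0,0],0,-1],[[0,0,0],0,-1],[[0,0,0],0,-1],[[0,0,0],0,-1],[[0,0,0],0,-1],[[0,0,0],0,-1],[[0,0,0],0,-1],[[0,0,0],0,-1],[[0,0,0],0,-1]]'
python3 - <<'E'
from h import *
from cell import r
s,d=wrist(r); cv2.imwrite("pics/w5.png",d["frame"][:,:,::-1]); print(*tool(s))
a=cv2.imread("pics/w4.png")[:,:,::-1]
for nm,f in(("w4",a),("w5",d["frame"])):
    for n,lo,hi in(("blue",(100,120,90),(118,255,255)),("green",(60,100,40),(85,255,255))):
        for c,q,m in blobs(f,lo,hi,100):
            if 200<c[0]<400: print(nm,n,c,q,onplane(d,c,.072)[0],shift(s,onplane(d,c,.072)[0]))
E
```

```text
t: 10.65
ee_pos: [0.5104, 0.1284, 0.2998]
ee_rot: [-1.236, 1.166, -1.166]
contact_force: [-0.4, -0.2, 0.8]
finger_gap: -0.006
[0.5104 0.1284 0.2998] [[ 0.0586 -0.      0.9983]
 [-0.9983 -0.0001  0.0586]
 [ 0.0001 -1.     -0.    ]]
w4 blue [319.2793  88.836 ] [ 286   70   68   39 2037] [0.6212 0.1343 0.072 ] [0.0006 0.2278 0.111 ]
w4 green [319.6404 164.0044] [312 156  17  17 228] [0.5306 0.1284 0.072 ] [0.0012 0.2278 0.0203]
w5 blue [319.7142  83.3754] [ 286   71   69   25 1284] [0.6273 0.1341 0.072 ] [0.0011 0.2278 0.1171]
w5 green [319.9913 164.3896] [312 156  17  18 231] [0.5302 0.1279 0.072 ] [0.0017 0.2278 0.0198]
```

The hatch is still open after 3 s untouched. It was still rising in the earlier frame. The button is at (0.530, 0.128), which agrees with the pad position minus 44 mm.

```bash
python3 -m crank '[[[0.001,0,0.01],0,-1],[[0.001,0.02,0.019],0,-1],[[0.001,0.055,0.019],0,-1],[[0.001,0.09,0.019],0,-1],[[0.001,0.125,0.019],0,-1],[[0.001,0.16,0.019],0,-1],[[0.001,0.19,0.019],0,-1],[[0.001,0.21,0.019],0,-1],[[0.001,0.215,0.019],0,-1],[[0.001,0.215,0.019],0,-1]]'
python3 -m crank '[[[0,0,0],0,-1],[[0,0,0],0,-1],[[0,0,0],0,-1],[[0,0,0],0,-1],[[0,0,0],0,-1],[[0,0,0],0,-1],[[0,0,0],0,-1],[[0,0,0],0,-1],[[0,0,0],0,-1],[[0,0,0],0,-1]]'
python3 - <<'E'
from h import *
from cell import r
s,d=wrist(r); print(*tool(s)); print(shift(s,(.5298,.1282,.072)))
e=r.get_image("side"); cv2.imwrite("pics/c6.png",np.hstack([cv2.resize(d["frame"],(400,250)),cv2.resize(e["frame"][70:270,200:520],(400,250))])[:,:,::-1])
E
```

```text
t: 11.7
ee_pos: [0.5297, 0.1285, 0.0842]
ee_rot: [-1.237, 1.166, -1.166]
contact_force: [-1.3, -0.1, 0.0]
finger_gap: -0.0
t: 12.7
ee_pos: [0.5294, 0.1285, 0.0847]
ee_rot: [-1.236, 1.166, -1.166]
contact_force: [-1.3, -0.3, 0.3]
finger_gap: 0.001
[0.5294 0.1285 0.0847] [[ 0.0585 -0.      0.9983]
 [-0.9983 -0.0001  0.0585]
 [ 0.0001 -1.     -0.    ]]
[0.0003 0.0127 0.0004]
```

View pics/c6.png

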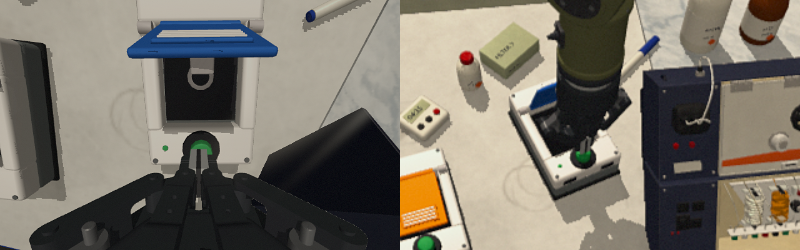

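The fingertip is centred over the green button and the hatch stands open beyond it. Now I'll press.

```bash
python3 -m crank '[[[0,0.005,0],0,-1],[[0,0.01,0],0,-1],[[0,0.013,0],0,-1],[[0,0.016,0],0,-1],[[0,0.018,0],0,-1],[[0,0.0195,0],0,-1],[[0,0.0195,0],0,-1],[[0,0.0195,0],0,-1],[[0,0.0195,0],0,-1],[[0,0.0195,0],0,-1]]'; python3 - <<'E'
from cell import r
print(r.get_state()["ee_pos"],r.get_state()["contact_force"])
E
```

```text
t: 13.8
ee_pos: [0.5292, 0.1284, 0.066]
ee_rot: [-1.237, 1.166, -1.166]
contact_force: [-2.1, -1.0, 9.9]
finger_gap: 0.001
[0.52915545 0.12844663 0.06601671] [-2.08754211 -1.01001398  9.93412287]
```

The force is 9.9 N against the 4 N the button needs, and the tip has stopped at 66.0 mm, so the button is on its stop. I'll add a small extra push to be sure, then let go and withdraw up.

```bash
python3 -m crank '[[[0,0.001,0],0,-1],[[0,0.001,0],0,-1],[[0,0.001,0],0,-1],[[0,-0.02,0],0,-1],[[0,-0.06,0],0,-1],[[0,-0.1,-0.01],0,-1],[[0,-0.14,-0.02],0,-1],[[0,-0.18,-0.04],0,-1],[[0,-0.22,-0.05],0,-1],[[0,-0.23,-0.05],0,-1]]'
python3 -m crank '[[[0,0,0],0,-1],[[0,0,0],0,-1],[[0,0,0],0,-1],[[0,0,0],0,-1],[[0,0,0],0,-1],[[0,0,0],0,-1],[[0,0,0],0,-1],[[0,0,0],0,-1],[[0,0,0],0,-1],[[0,0,0],0,-1]]'
python3 - <<'E'
from h import *
from cell import r
s,d=wrist(r); print(tool(s)[0])
for c,q,m in blobs(d["frame"],(60,100,40),(85,255,255),100):
    if c[0]>200: print("green",c,onplane(d,c,.072)[0])
e=r.get_image("top"); cv2.imwrite("pics/c7.png",np.hstack([cv2.resize(d["frame"],(400,250)),cv2.resize(e["frame"][100:320,170:522],(400,250))])[:,:,::-1])
E
```

```text
t: 14.8
ee_pos: [0.4802, 0.1264, 0.2993]
ee_rot: [-1.23, 1.162, -1.167]
contact_force: [1.5, -0.3, 0.0]
finger_gap: 0.001
t: 15.8
ee_pos: [0.4795, 0.1256, 0.2953]
ee_rot: [-1.236, 1.166, -1.166]
contact_force: [0.1, -0.4, -0.0]
finger_gap: 0.0
[0.4795 0.1256 0.2953]
green [319.3498 140.3251] [0.5299 0.1278 0.072 ]
```

View pics/c7.png

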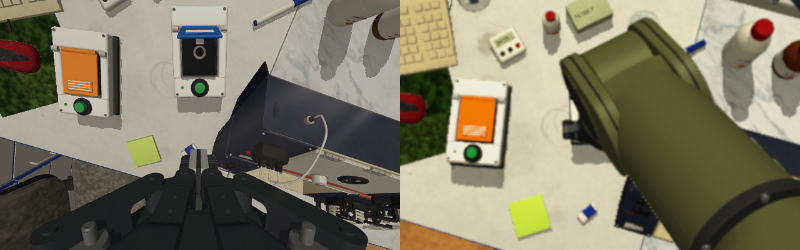

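The hatch is still wide open, the button has sprung back, the orange unit is shut and the visible loose items are in place. Handing in.

```bash
python3 -c "
from cell import r
print(r.close_job(), r.get_state()['t'])"
```

```text
the job is handed in; nothing more can be done
the job is handed in; nothing more can be done
```

The blue hatch is open and the green button has been pressed and let go. I handed the job in at about 16 s of the 42 s allowed; no verdict is reported.

- **Opening:** I pressed the blue pad once with the shut fingertips, to 5.4 mm (5.7 N), and withdrew upward. The hatch popped open and stayed open while the hand was held clear for 3 s.
- **Confirming:** I then pressed the green button to its stop. The tip stopped at 66.0 mm under 9.9 N, which matches the full 6 mm of travel, and I withdrew.
- **Last checks:**
  - The wrist picture showed the hatch wide open and the button unobstructed. I did not measure that the button had risen.
  - The orange unit was shut and untouched, the force reading was near zero, and the loose things I could see looked unmoved. In that last picture the arm or the frame edge hid the dish and part of the marker.
- **Disagreements:**
  - My first move over the pad ended about 13 mm off sideways. I corrected it from the wrist camera before touching anything.
  - My first estimates of the dark apparatus's edge disagreed. I measured it again before lowering the hand, leaving about 4 cm of clearance.

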